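# Prime the hand grease pump until its pin pops out

## Robot

A 6-joint arm with a two-finger parallel gripper is mounted at the origin on the work surface. World frame = base frame: x ahead of the robot, y to its left, z up, the work surface at z = 0. Lengths are in m, angles in degrees, forces in N, time in s.
With the tool pointing down it reaches from about 0.3 to 0.75 m from the base axis. Payload 8.5 kg.
Tool frame: the origin (TCP) lies between the finger pads; the fingertips stand 17 mm ahead of it and the grasp point (between the pads) lies 2 mm behind it; z points along the fingers, y is the direction in which the jaws open and shut (so a half turn about z gives the same grasp; the last joint's range is limited). The gripper opens to 85 mm and grips with 20 to 120 N. Pads are 22 mm wide; open, the fingers measure 114 mm over their backs; the gripper's body (76 mm by 85 mm) begins 54 mm behind the grasp point. The pads swing forward as they close: fully open they stand 13 mm farther back than shut.
Start: joints at [-85.101, 21.807, 74.336, -0, 83.858, -12.336], TCP at [0.163, -0.525, 0.248] pointing down, gripper open.
Joint ranges: [-178.18, 178.18], [-50.72, 133.34], [12.68, 142.11], [-81.47, 261.47], [9.98, 163.14], [-165.26, 165.26]. Speed limits (degrees/s): [136.94, 136.94, 180, 180, 180, 180].

## Interface

Orientations are given as a 3x3 rotation matrix whose columns are the frame's x, y, z axes.
In Python, from rig import readout, eyes, env gives the robot as it stands.
- The arm moves only by the tool arm_command, never from a script. Its argument "rows" is text: rows parted by semicolons, each of 7 numbers parted by spaces: the closure, from 0 (fully open) to 1 (shut), then the shift along the tool's x, y, z in mm, then the turn, a rotation vector about the tool's x, y, z in degrees. In form: grip dx dy dz rx ry rz; .... A call has 1 to 5 rows; each row shifts and turns the commanded pose from where the row before left it, along the tool's axes as they then stand; what a row does not reach is not made up. A row lasts 1/12 s, in which the tool goes at most 41.7 mm and 7.16 degrees, less where a joint would pass 70% of its speed; a pose out of reach is approached as far as the arm can. A call with a gripper value outside its range is refused whole. The fingers move at their own pace and stop on an object; "squeeze" is the grip in N (left out, the last holds). Time passes only in rows, so rows that do not move let the fingers close. It gives the time, the measured TCP pose, the force and the opening at its end, in the units of the state.
- readout.observe(): the state, without advancing time (a new reading comes with each control period).
- eyes.get_image(name): name is "side" or "top" or "wrist"; returns the picture (400x640x3 uint8, red, green, blue); there is no depth.
- eyes.camera_model(name): a dict with "mtx" (3x3 intrinsics, pixels), "view" (4x4, takes a point from world to camera coordinates). Camera axes: x right, y up, looking along -z (the intrinsics and any distortion apply to the point x, -y, -z); pixel columns grow to the right and rows downward; lengths in m; the calibration is good to about 2 mm. A picture is of the moment at which its call begins: read the wrist's pose just before it. camera_model takes no time and is no camera call; for the wrist camera it gives the pose at the moment of the call.
- env.close_job(): hands the job in, once; it reports no verdict.
The state is a dict: "time_s": time; "q": joint angles; "qvel": joint speeds; "joint_efforts": joint torques, N m; "position": TCP position; "tool_rot": TCP orientation; "ft_force": force on the tool from outside, world axes, zero at the start; "wrist_torque": the same for the moment, N m; "grip_width": finger opening in m.
Only numpy, scipy, OpenCV 4.12 (cv2) and the standard library are available. Lean on these libraries where they do the work, as an engineer would, in place of code of your own. Each camera call takes 0.05 s, during which the arm holds its last target. There are 200 camera calls.

## Task

Prime the hand grease pump on the bench with your fingertips: push its release lever round until it is shut against its stop, then press the spring plunger down and let it rise, again and again, until the indicator pin has popped fully out. Leave the plunger up and the lever shut; do not touch the pin, and do not grip, lift or shift the tools and tins standing about.

Things in the scene. Friction and masses are not known exactly. Their poses are not given: they have to be found in the camera images.
- pump_unit: Hand grease pump, fixed: board and grey plate 210 x 340 mm, 24 mm high. Origin: centre of its underside; x to its back, y to its left, z up. At its right the pump with the black plunger knob, behind it the clear reservoir (90 mm across, top 123 mm above the bench); at its left a steel valve block (100 x 56 mm, top 70 mm above the bench) with the release lever in front and the indicator pin behind.
- plunger_top (a point): Centre of the flat top of the plunger's round black knob (48 mm across, 16 mm thick; 40 mm across the flat). It stands 138 mm above the bench when up and moves with the plunger.
- plunger (a joint): Travel of the spring plunger, m: 0 up, 0.024 fully down. The knob is pressed straight down; its spring lifts it again by itself (7 N at the top, about 15 N fully down, more if pressed fast). With the release lever shut each full stroke (20 mm or more, then right up) raises the indicator pin about 3 mm; shorter strokes raise it less or not at all. With the lever open the pin does not rise.
- release_lever (a joint): Angle of the release lever, rad: 0 open (pointing to the unit's front, over the release spout), 1.571 shut against its stop (pointing to the unit's left, across the block). It swings level about an upright axis, clockwise from above as it shuts. Stiff (about 2 N at the grip), it stays where it is left; starts at 0 to 0.35.
- lever_pivot (a point): On the release lever's axis, at the height of the lever's top face, 92 mm above the bench.
- lever_end (a point): Middle of the free end of the release lever, at its top face; 92 mm from lever_pivot. The outer 52 mm is a black grip, 18 mm wide and 12 mm thick (80 to 92 mm above the bench). Beside and under the grip all is free down to 60 mm above the bench over its whole swing.
- indicator_pin (a joint): How far the indicator pin stands out of its brass collar, m: 0 in, fully out (upwards) at 0.020, where it comes to rest between 0.019 and 0.020. It starts between 0 and 0.006, rises stroke by stroke and does not sink back; strokes made after it is out pass through the relief valve and do no harm.
- pin_head (a point): Middle of the top of the indicator pin's round steel head (18 mm across, 5 mm thick), 89 mm above the bench when in, 109 mm when fully out; 55 mm behind lever_pivot along the unit's x.
- large_spanner: Bystander, loose: adjustable spanner, steel, 200 mm long and 12 mm thick, lying flat to the left of the unit. Origin: centre of its underside.
- small_spanner: Bystander, loose: small adjustable spanner, steel, 110 mm long and 12 mm thick, lying on the unit's plate between pump and valve block. Origin: centre of its underside.
- tube_cutter: Bystander, loose: small tube cutter, aluminium with a black knob, about 120 mm long and 24 mm thick, lying left of the unit, level with the lever. Origin: centre of its underside.
- grease_tin: Bystander, loose: plain tin, 72 mm across and 62 mm tall, standing right of the unit. Origin: centre of its underside.
- grease_cartridge: Bystander, loose: brown card cartridge, 52 mm across and 178 mm tall, standing behind the pump's reservoir. Origin: centre of its underside.
- spare_nipple: Bystander, loose: small brass nipple, 22 mm across and 28 mm tall, standing loose on the unit's steel plate between reservoir and valve block. Origin: centre of its underside.
- pipe_coupling: Bystander, loose: copper pipe coupling, 34 mm across and 34 mm tall, standing behind the unit. Origin: centre of its underside.
- screwdriver: Bystander, loose: screwdriver with a black handle, 190 mm long, lying behind the unit. Origin: centre of its underside.

How it is judged (in metres and radians):
On the way, in this order (a step that is already met when the one before it is completed fails the run):
1. the release lever is pushed round to its shut stop (within 0.12 rad), the pin still not out (value of joint release_lever above 1.45 rad and value of joint indicator_pin below 0.01 m), for 0.2 s.
2. the indicator pin is fully out (within 2 mm of its stop) with the release lever still shut (value of joint indicator_pin above 0.018 m and value of joint release_lever above 1.45 rad), for 0.2 s.
At the end, for the whole second after the job is handed in: The indicator pin stands at least 18 mm of its 20 mm out, the release lever is within 0.12 rad (7 degrees) of its shut stop, the plunger is back up (within 3 mm) and at rest, and every loose bystander is within 30 mm of where it started (all of step 2 and value of joint plunger below 0.003 m and velocity of joint plunger below 0.01 m/s and not (distance of any of large_spanner, small_spanner, tube_cutter, grease_tin, grease_cartridge, spare_nipple, pipe_coupling, screwdriver from where it was at the start of the episode above 0.03 m)); the robot touches nothing.
It fails at once if a loose tool, tin or fitting is lifted, carried, knocked or shifted by more than 30 mm (distance of any of large_spanner, small_spanner, tube_cutter, grease_tin, grease_cartridge, spare_nipple, pipe_coupling, screwdriver from where it was at the start of the episode above 0.03 m).
It fails at once if the indicator pin itself is touched (more than 1 N) (contact force between any of the fingers, the arm and indicator_pin above 1 N).
It also fails if it takes over 58 s, if anything falls off the work surface, if the arm or the gripper's body presses on something with over 40 N, if the wrist force passes 120 N, or if a joint passes its speed limit or range.

## Working session

There is one attempt and no reset: what is moved stays moved. The work goes in short steps, Python scripts to look and compute and a tool call to move; the robot and the scene stay as the last step left them, time stands still between calls to the robot, and variables do not carry over. Pictures are saved under pics/ and viewed, about 8 in all and at most 12, crops included, and the job is handed in when it is done.

Besides the shell and the picture viewer there is one more tool, called as name(argument=value, ...) on one line, values as JSON. arm_command: Moves the arm, as the interface text tells. Its arguments: {"type":"object","properties":{"rows":{"type":"string"},"squeeze":{"type":"number"}},"required":["rows"]}

```bash
mkdir -p pics; ls; python3 - <<'E'
from rig import readout, eyes, env
import cv2,numpy as np
s=readout.observe();print({k:np.round(v,3).tolist() for k,v in s.items()})
for n in("top","side"):
    m=eyes.camera_model(n);print(n,np.round(m["mtx"],1).tolist(),np.round(m["view"],3).tolist(),[k for k in m])
    cv2.imwrite(f"pics/{n}0.png",eyes.get_image(n)[:,:,::-1])
E
```

```text
pics
{'time_s': 0.0, 'q': [-85.103, 21.841, 74.385, -0.001, 83.857, -12.338], 'qvel': [0.04, -0.056, -0.013, 0.002, -0.041, -0.011], 'joint_efforts': [-0.0, -44.845, -23.127, -0.0, 0.005, -0.0], 'position': [0.163, -0.525, 0.248], 'tool_rot': [[0.955, 0.296, -0.0], [0.296, -0.955, 0.001], [0.0, -0.001, -1.0]], 'ft_force': [0.019, -0.008, 0.459], 'wrist_torque': [-0.04, -0.011, 0.019], 'grip_width': 0.085}
top [[471.2, 0.0, 323.1], [0.0, 471.2, 196.6], [0.0, 0.0, 1.0]] [[0.021, -1.0, 0.011, 0.028], [0.995, 0.022, 0.095, -0.607], [-0.095, 0.009, 0.995, -1.124], [0.0, 0.0, 0.0, 1.0]] ['mtx', 'view']
side [[364.6, 0.0, 315.7], [0.0, 364.6, 204.1], [0.0, 0.0, 1.0]] [[-0.93, -0.367, 0.003, 0.589], [0.238, -0.596, 0.767, -0.193], [-0.28, 0.714, 0.641, -0.818], [0.0, 0.0, 0.0, 1.0]] ['mtx', 'view']
```

View pics/top0.png

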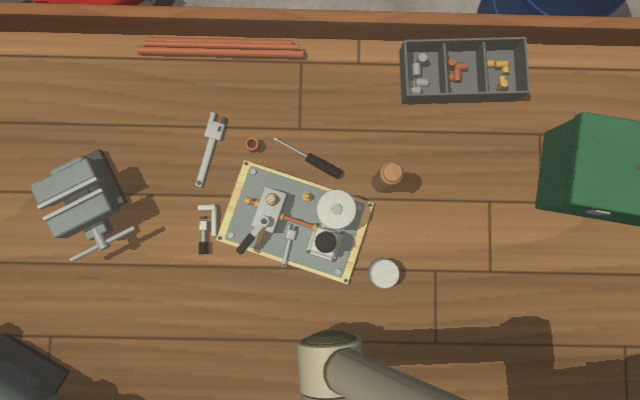

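View pics/side0.png

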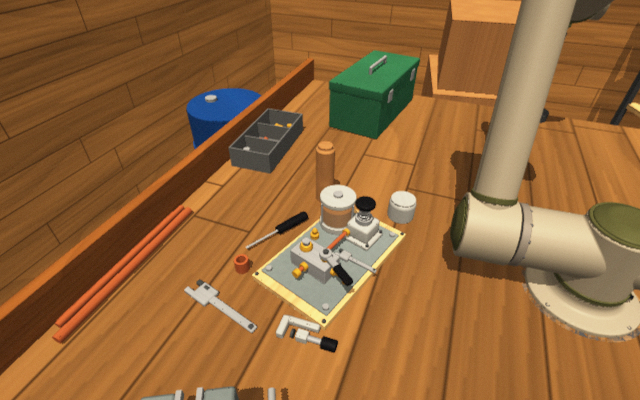

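The top view shows the unit around px (296,222): lever grip near (247,242), knob near (325,242) and reservoir near (337,209). I'll enlarge it and compute positions.

```bash
cat > h.py <<'E'
import cv2,numpy as np
from rig import readout, eyes, env
def ray(m,uv):
    d=np.linalg.inv(m["mtx"])@[uv[0],uv[1],1.]; d=d*[1,-1,-1]
    R=m["view"][:3,:3];t=m["view"][:3,3]
    return -R.T@t,R.T@d
def onz(m,uv,z):
    o,d=ray(m,uv);return o+d*(z-o[2])/d[2]
def proj(m,p):
    c=m["view"][:3,:3]@p+m["view"][:3,3];k=m["mtx"]@(c*[1,-1,-1]);return k[:2]/k[2]
E
python3 - <<'E'
from h import *
m=eyes.camera_model("top");im=cv2.imread("pics/top0.png")
hsv=cv2.cvtColor(im,cv2.COLOR_BGR2HSV)
yel=cv2.inRange(hsv,(20,50,150),(35,255,255));yel[:150]=0;yel[300:]=0;yel[:,:200]=0;yel[:,390:]=0
yel=cv2.morphologyEx(yel,cv2.MORPH_OPEN,np.ones((2,2)))
pts=cv2.findNonZero(yel);r=cv2.minAreaRect(pts);b=cv2.boxPoints(r);print(r)
for p in b: print(p,onz(m,p,.024).round(4))
blk=cv2.inRange(hsv,(0,0,0),(179,255,70))
n,l,st,c=cv2.connectedComponentsWithStats(blk)
for i in range(1,n):
    if 200<c[i][0]<390 and 150<c[i][1]<300 and st[i][4]>15:
        print(st[i],c[i],onz(m,c[i],.138).round(4),onz(m,c[i],.092).round(4))
        print(cv2.minAreaRect(cv2.findNonZero((l==i).astype(np.uint8))))
cv2.imwrite("pics/crop.png",cv2.resize(im[150:300,190:390],None,fx=4,fy=4,interpolation=cv2.INTER_CUBIC))
E
```

```text
((295.8382873535156, 222.47750854492188), (138.86361694335938, 85.15135192871094), 18.71173858642578)
[216.41776 240.52861] [0.494  0.2978 0.024 ]
[243.7349  159.87798] [0.6936 0.239  0.024 ]
[375.25882 204.4264 ] [ 0.5904 -0.0872  0.024 ]
[347.94168 285.07703] [ 0.3937 -0.0233  0.024 ]
[306 154  36  24 323] [323.75851393 165.65325077] [0.6652 0.0422 0.138 ] [0.6726 0.0418 0.092 ]
((323.26416015625, 165.42453002929688), (37.39450454711914, 9.421472549438477), 29.05460548400879)
[316 232  20  20 230] [326.19130435 242.04782609] [0.496  0.0333 0.138 ] [0.496  0.0325 0.092 ]
((325.5, 241.5), (19.0, 19.0), 90.0)
[240 236  14  18  49] [247.40816327 243.55102041] [0.4891 0.2056 0.138 ] [0.4888 0.2124 0.092 ]
((246.53236389160156, 245.0205841064453), (3.834825038909912, 20.47796630859375), 32.47119140625)
[199 242   9  12  84] [203.53571429 248.20238095] [0.477  0.3008 0.138 ] [0.4761 0.3118 0.092 ]
((203.0, 247.5), (11.0, 8.0), 90.0)
```

View pics/crop.png

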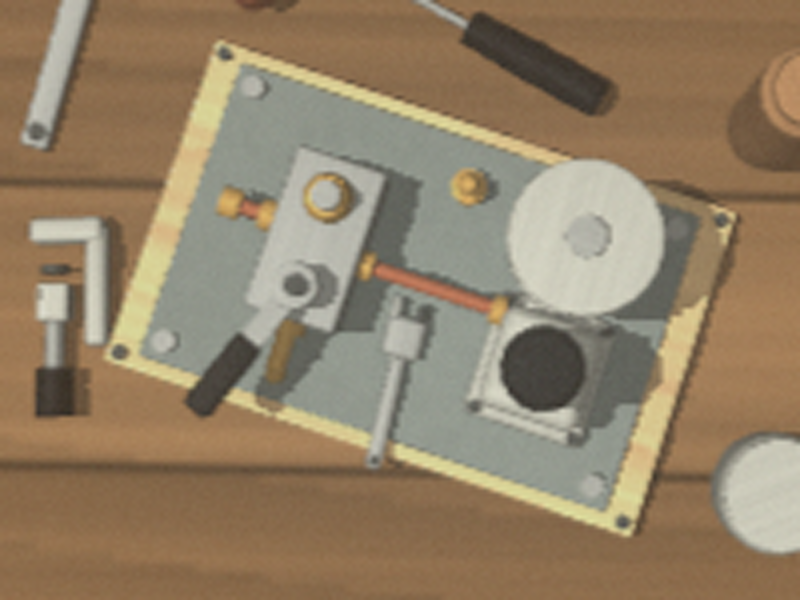

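The crop, at 4x with offset (190,150), gives these points: pivot (297,283), lever end (202,405), pin (328,196) and knob (543,368).

```bash
cat >> h.py <<'E'
m=eyes.camera_model("top")
def c(u,v,z): return onz(m,(190+u/4,150+v/4),z)
E
python3 - <<'E'
from h import *
ms=eyes.camera_model("side")
P=c(297,283,.092);E=c(202,405,.092);N=c(328,196,.090);K=c(543,368,.138)
print("pivot",P,"end",E,np.linalg.norm(E-P),"pin",N,np.linalg.norm(N-P),"knob",K)
ux=(N-P)[:2];print("yaw from pin",np.degrees(np.arctan2(ux[1],ux[0])))
a=np.arctan2(*(E-P)[1::-1]);print("lever dir",np.degrees(a))
print("cart",c(795,85,.178),"nipple",c(470,187,.05),"reservoir",c(587,237,.123), "side knob", proj(ms,K), proj(ms,P),proj(ms,E),proj(ms,N))
s=cv2.imread("pics/side0.png");cv2.imwrite("pics/scrop.png",cv2.resize(s[180:300,240:420],None,fx=4,fy=4,interpolation=cv2.INTER_CUBIC))
E
```

```text
pivot [0.54165991 0.17569644 0.092     ] end [0.47099532 0.22748737 0.092     ] 0.0876115531631788 pin [0.59234183 0.15969852 0.09      ] 0.053184498017846374 knob [0.49610626 0.0342953  0.138     ]
yaw from pin -17.518473223028955
lever dir 143.76186374643183
cart [ 0.64973354 -0.096824    0.178     ] nipple [0.60315919 0.07880686 0.05      ] reservoir [0.56959606 0.01091247 0.123     ] side knob [365.7708419  199.66319604] [325.64336714 249.84111795] [349.8077556  277.27350399] [306.77628294 239.32254347]
```

View pics/scrop.png

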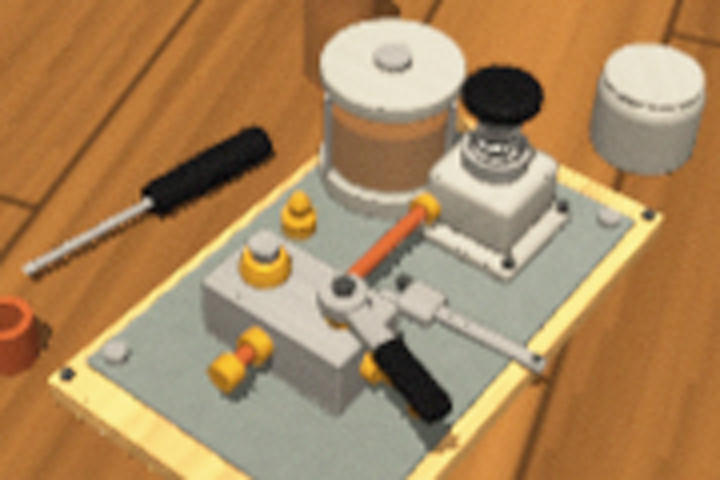

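Side view agrees within about 2 px: knob at (365.5,202), pivot at (326,251). The lever starts around 0.33 rad. I'll move to the lever's right side with the fingers shut.

arm_command(rows="1 25 -29.7 0 0 0 0;1 25 -29.7 0 0 0 0;1 25 -29.7 0 0 0 0;1 25 -29.7 0 0 0 0;1 25 -29.7 0 0 0 0", squeeze=30)

```text
time_s: 0.52
position: [0.2386, -0.3445, 0.248]
tool_rot: [[0.955, 0.296, -0.0], [0.296, -0.955, 0.001], [0.0, -0.001, -1.0]]
ft_force: [1.3, -0.7, -0.3]
grip_width: 0.0254
```

arm_command(rows="1 25 -29.7 0 0 0 0;1 25 -29.7 0 0 0 0;1 25 -29.7 0 0 0 0;1 25 -29.7 0 0 0 0;1 25 -29.7 0 0 0 0")

```text
time_s: 0.93
position: [0.3138, -0.1657, 0.2483]
tool_rot: [[0.955, 0.296, -0.0], [0.296, -0.955, 0.0], [0.0, -0.0, -1.0]]
ft_force: [1.5, -0.1, 0.1]
grip_width: 0.0001
```

arm_command(rows="1 25 -29.7 0 0 0 0;1 25 -29.7 0 0 0 0;1 25 -29.7 0 0 0 0;1 25 -29.7 0 0 0 0;1 25 -29.7 0 0 0 0")

```text
time_s: 1.35
position: [0.3892, 0.0134, 0.2483]
tool_rot: [[0.955, 0.296, 0.0], [0.296, -0.955, -0.0], [0.0, 0.0, -1.0]]
ft_force: [0.6, -0.9, 0.5]
grip_width: 0.0002
```

arm_command(rows="1 25 -29.7 0 0 0 0;1 25 -29.7 0 0 0 0;1 25 -29.7 0 0 0 0;1 25 -29.7 0 0 0 0;1 25 -29.7 0 0 0 0")

```text
time_s: 1.77
position: [0.4646, 0.1924, 0.2481]
tool_rot: [[0.955, 0.297, -0.001], [0.297, -0.955, -0.0], [-0.001, -0.0, -1.0]]
ft_force: [0.7, -1.2, 0.5]
grip_width: -0.0003
```

arm_command(rows="1 0 0 0 0 0 6.9;1 0 0 0 0 0 6.9;1 0 0 0 0 0 6.9;1 0 0 0 0 0 6.9;1 0 0 0 0 0 6.9")

```text
time_s: 2.18
position: [0.4643, 0.1903, 0.2479]
tool_rot: [[0.953, -0.302, -0.001], [-0.302, -0.953, -0.0], [-0.001, 0.0, -1.0]]
ft_force: [-0.0, 0.1, -1.1]
grip_width: 0.0002
```

arm_command(rows="1 0 0 36 0 0 0;1 0 0 36 0 0 0;1 0 0 36 0 0 0;1 0 0 30 0 0 0;1 0 0 17 0 0 0")

```text
time_s: 2.6
position: [0.4629, 0.1899, 0.0901]
tool_rot: [[0.955, -0.297, -0.005], [-0.297, -0.955, -0.001], [-0.005, 0.002, -1.0]]
ft_force: [0.1, -0.3, -0.7]
grip_width: -0.0003
```

arm_command(rows="1 1.2 -4.2 0 0 0 0;1 1.2 -4.2 0 0 0 0;1 1.3 -9 0 0 0 0;1 1.2 -9 0 0 0 0;1 1.2 -9 0 0 0 0")

```text
time_s: 3.02
position: [0.4817, 0.2231, 0.0945]
tool_rot: [[0.955, -0.297, 0.002], [-0.297, -0.955, 0.0], [0.002, -0.001, -1.0]]
ft_force: [-0.8, -2.6, 0.6]
grip_width: -0.0001
```

arm_command(rows="1 5.6 -10.2 0 0 0 0;1 5.6 -10.2 0 0 0 0;1 6 -5.5 0 0 0 0;1 6 -5.5 0 0 0 0;1 6.5 -5.5 0 0 0 0")

```text
time_s: 3.43
position: [0.5205, 0.2491, 0.0936]
tool_rot: [[0.955, -0.296, -0.0], [-0.296, -0.955, -0.0], [-0.0, 0.0, -1.0]]
ft_force: [-2.3, -1.8, -0.7]
grip_width: -0.0005
```

```bash
python3 - <<'E'
from h import *
s=readout.observe();print(s["position"],s["ft_force"],s["time_s"])
im=eyes.get_image("top")[:,:,::-1]
print([proj(m,np.array(p)) for p in [(.541,.177,.092)]])
a=cv2.resize(im[150:300,190:390],None,fx=3,fy=3,interpolation=cv2.INTER_CUBIC)
b=eyes.get_image("side")[:,:,::-1];b=cv2.resize(b[180:300,240:440],None,fx=3,fy=3,interpolation=cv2.INTER_CUBIC)[:, :600]
cv2.imwrite("pics/p1.png",np.vstack([a[:240],b]))
E
```

```text
[0.52052974 0.24912333 0.09362712] [-2.29099807 -1.82961591 -0.74652782] 3.4333
[array([263.67220299, 221.02525395])]
```

View pics/p1.png

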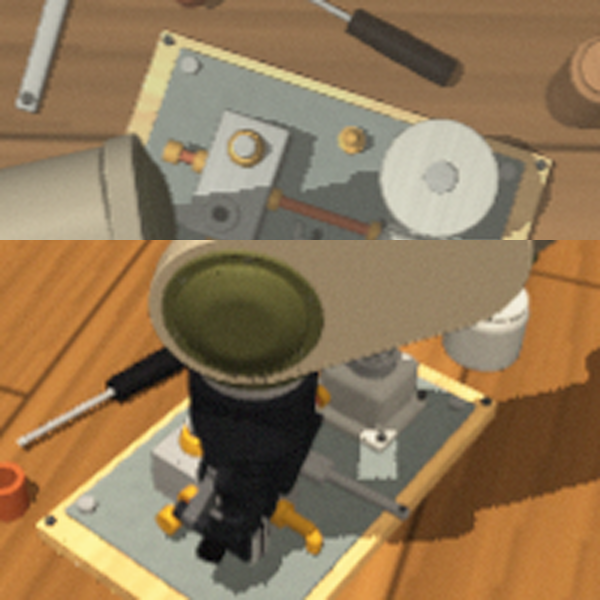

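The picture shows the fingers against the lever, which is about 1.3 rad round, at the predicted place. The force is about 3 N. I'll go on to the stop.

arm_command(rows="1 7 -2.5 0 0 0 0;1 7 -2.5 0 0 0 0;1 7 -2.5 0 0 0 0;1 0 0 0 0 0 0;1 0 0 0 0 0 0")

```text
time_s: 3.95
position: [0.5431, 0.2494, 0.0933]
tool_rot: [[0.955, -0.297, 0.001], [-0.297, -0.955, 0.0], [0.001, -0.0, -1.0]]
ft_force: [-0.2, -0.6, 0.1]
grip_width: 0.0001
```

arm_command(rows="1 2 0 0 0 0 0;1 0 0 0 0 0 0;1 0 0 0 0 0 0")

```text
time_s: 4.2
position: [0.5433, 0.2493, 0.0933]
tool_rot: [[0.955, -0.297, -0.002], [-0.297, -0.955, 0.001], [-0.003, 0.0, -1.0]]
ft_force: [-6.4, 2.6, 1.9]
grip_width: -0.0001
```

arm_command(rows="1 2 0 0 0 0 0;1 0 0 0 0 0 0;1 0 0 0 0 0 0")

```text
time_s: 4.45
position: [0.5435, 0.2493, 0.0932]
tool_rot: [[0.955, -0.296, -0.006], [-0.296, -0.955, 0.001], [-0.006, 0.001, -1.0]]
ft_force: [-13.0, 5.0, 6.2]
grip_width: 0.0001
```

Firm stop. I'll back away, rise and check.

arm_command(rows="1 -10 0 0 0 0 0;1 -20 0 0 0 0 0;1 0 0 -20 0 0 0;1 0 0 -35 0 0 0;1 0 0 -35 0 0 0")

```text
time_s: 4.87
position: [0.5172, 0.2572, 0.1841]
tool_rot: [[0.955, -0.297, -0.001], [-0.297, -0.955, -0.001], [-0.001, 0.001, -1.0]]
ft_force: [0.9, -0.4, 0.3]
grip_width: 0.0
```

arm_command(rows="1 0 36 0 0 0 0;1 0 36 0 0 0 0;1 0 36 0 0 0 0;1 0 36 0 0 0 0;1 0 36 0 0 0 0")

```text
time_s: 5.28
position: [0.4637, 0.0839, 0.1837]
tool_rot: [[0.955, -0.296, 0.002], [-0.296, -0.955, -0.001], [0.002, -0.0, -1.0]]
ft_force: [0.5, 0.2, 0.5]
grip_width: 0.0001
```

```bash
python3 - <<'E'
from h import *
s=readout.observe();p=s["position"];print(p,s["ft_force"],s["time_s"])
print("tool shift to knob mm",s["tool_rot"].T@(np.array([.496,.036,.16])-p)*1000 if hasattr(s["tool_rot"],"T") else np.array(s["tool_rot"]).T@(np.array([.496,.036,.16])-p)*1000)
im=eyes.get_image("top")[:,:,::-1];b=eyes.get_image("side")[:,:,::-1]
a=cv2.resize(im[150:300,190:390],None,fx=2,fy=2,interpolation=cv2.INTER_CUBIC)
b=cv2.resize(b[170:300,240:440],None,fx=2,fy=2,interpolation=cv2.INTER_CUBIC)
cv2.imwrite("pics/p2.png",np.vstack([a,b]))
E
```

```text
[0.46367343 0.08391836 0.18365858] [0.53779106 0.17817787 0.51890485] 5.2833
tool shift to knob mm [45.026303   36.18572682 23.75142526]
```

View pics/p2.png

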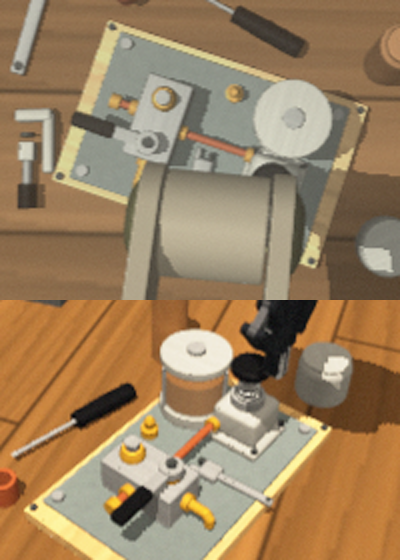

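The lever lies shut across the block, pointing left (top panel, (150,140) to (75,120)). The tins and tools are undisturbed. Next is the knob.

arm_command(rows="1 21 18 0 0 0 0;1 21 18 0 0 0 0;1 0 0 12 0 0 0;1 0 0 10 0 0 0;1 0 0 0 0 0 0")

```text
time_s: 5.8
position: [0.4934, 0.0386, 0.1599]
tool_rot: [[0.955, -0.297, -0.002], [-0.297, -0.955, 0.0], [-0.002, 0.0, -1.0]]
ft_force: [-0.7, -0.1, 0.2]
grip_width: 0.0002
```

arm_command(rows="1 0 0 6 0 0 0;1 0 0 7 0 0 0;1 0 0 7 0 0 0;1 0 0 0 0 0 0;1 0 0 0 0 0 0")

```text
time_s: 6.22
position: [0.4944, 0.0388, 0.1425]
tool_rot: [[0.955, -0.296, 0.003], [-0.296, -0.955, -0.001], [0.003, -0.0, -1.0]]
ft_force: [-3.2, -0.3, 10.2]
grip_width: 0.0001
```

arm_command(rows="1 0 0 5 0 0 0;1 0 0 4 0 0 0;1 0 0 3 0 0 0;1 0 0 2 0 0 0;1 0 0 0 0 0 0")

```text
time_s: 6.63
position: [0.4944, 0.0389, 0.1309]
tool_rot: [[0.955, -0.296, 0.005], [-0.296, -0.955, -0.001], [0.005, -0.0, -1.0]]
ft_force: [-9.8, 0.7, 32.7]
grip_width: -0.0003
```

Bottom at TCP z 0.131, matching the 24 mm travel. Now repeated strokes, each call being up, then fully down.

arm_command(rows="1 0 0 -20 0 0 0;1 0 0 -12 0 0 0;1 0 0 0 0 0 0;1 0 0 0 0 0 0")

```text
time_s: 6.97
position: [0.4938, 0.0388, 0.1596]
tool_rot: [[0.955, -0.296, 0.002], [-0.296, -0.955, -0.0], [0.002, -0.0, -1.0]]
ft_force: [-0.2, 0.0, -0.0]
grip_width: 0.0002
```

arm_command(rows="1 0 0 10 0 0 0;1 0 0 10 0 0 0;1 0 0 9 0 0 0;1 0 0 0 0 0 0;1 0 0 0 0 0 0")

```text
time_s: 7.38
position: [0.4944, 0.0387, 0.1311]
tool_rot: [[0.955, -0.297, 0.003], [-0.297, -0.955, -0.0], [0.003, -0.001, -1.0]]
ft_force: [0.0, 1.7, 15.3]
grip_width: 0.0001
```

arm_command(rows="1 0 0 -17 0 0 0;1 0 0 -12 0 0 0;1 0 0 0 0 0 0;1 0 0 0 0 0 0")

```text
time_s: 7.72
position: [0.4934, 0.0387, 0.1586]
tool_rot: [[0.955, -0.297, -0.0], [-0.297, -0.955, 0.0], [-0.0, 0.0, -1.0]]
ft_force: [0.4, 0.3, -0.3]
grip_width: 0.0005
```

arm_command(rows="1 0 0 10 0 0 0;1 0 0 10 0 0 0;1 0 0 9 0 0 0;1 0 0 0 0 0 0;1 0 0 0 0 0 0")

```text
time_s: 8.13
position: [0.494, 0.0386, 0.131]
tool_rot: [[0.955, -0.297, 0.002], [-0.297, -0.955, -0.0], [0.002, -0.0, -1.0]]
ft_force: [-3.4, 1.2, 19.1]
grip_width: -0.0003
```

arm_command(rows="1 0 0 -17 0 0 0;1 0 0 -12 0 0 0;1 0 0 0 0 0 0;1 0 0 0 0 0 0")

```text
time_s: 8.47
position: [0.4933, 0.0386, 0.1583]
tool_rot: [[0.955, -0.297, -0.001], [-0.297, -0.955, 0.0], [-0.001, 0.0, -1.0]]
ft_force: [-0.6, 0.1, -0.6]
grip_width: -0.0001
```

arm_command(rows="1 0 0 10 0 0 0;1 0 0 10 0 0 0;1 0 0 9 0 0 0;1 0 0 0 0 0 0;1 0 0 0 0 0 0")

```text
time_s: 8.88
position: [0.4939, 0.0385, 0.131]
tool_rot: [[0.955, -0.297, 0.002], [-0.297, -0.955, -0.0], [0.002, -0.0, -1.0]]
ft_force: [-3.4, 0.3, 21.1]
grip_width: 0.0
```

arm_command(rows="1 0 0 -17 0 0 0;1 0 0 -12 0 0 0;1 0 0 0 0 0 0;1 0 0 0 0 0 0")

```text
time_s: 9.22
position: [0.4932, 0.0386, 0.1581]
tool_rot: [[0.955, -0.297, -0.001], [-0.297, -0.955, 0.0], [-0.001, 0.0, -1.0]]
ft_force: [-0.4, -0.3, -0.4]
grip_width: 0.0
```

```bash
python3 - <<'E'
from h import *
s=readout.observe();print(s["position"],s["ft_force"],s["time_s"])
b=eyes.get_image("side")[:,:,::-1];cv2.imwrite("pics/s3.png",b)
b=cv2.resize(b[180:280,280:400],None,fx=4,fy=4,interpolation=cv2.INTER_CUBIC)
cv2.imwrite("pics/p3.png",b)
E
```

```text
[0.49321573 0.038578   0.15812965] [-0.38816659 -0.30584059 -0.41298711] 9.2167
```

View pics/p3.png

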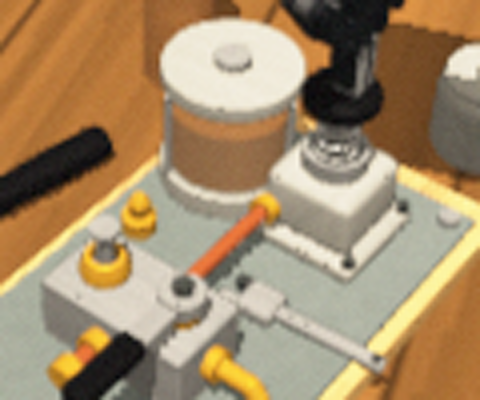

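The pin head, near (104,228) in the crop, now stands above its collar after 4 strokes. The lever is still shut. More strokes follow; extra ones do no harm.

arm_command(rows="1 0 0 10 0 0 0;1 0 0 10 0 0 0;1 0 0 9 0 0 0;1 0 0 0 0 0 0;1 0 0 0 0 0 0")

```text
time_s: 9.68
position: [0.4938, 0.0385, 0.131]
tool_rot: [[0.955, -0.297, 0.001], [-0.297, -0.955, -0.0], [0.001, -0.0, -1.0]]
ft_force: [-4.3, 0.9, 19.7]
grip_width: 0.0
```

arm_command(rows="1 0 0 -17 0 0 0;1 0 0 -12 0 0 0;1 0 0 0 0 0 0;1 0 0 0 0 0 0")

```text
time_s: 10.02
position: [0.4933, 0.0386, 0.1582]
tool_rot: [[0.955, -0.297, -0.001], [-0.297, -0.955, 0.0], [-0.001, 0.0, -1.0]]
ft_force: [-0.2, -0.4, 0.7]
grip_width: 0.0
```

arm_command(rows="1 0 0 10 0 0 0;1 0 0 10 0 0 0;1 0 0 9 0 0 0;1 0 0 0 0 0 0;1 0 0 0 0 0 0")

```text
time_s: 10.43
position: [0.4939, 0.0385, 0.1309]
tool_rot: [[0.955, -0.297, 0.002], [-0.297, -0.955, -0.0], [0.002, -0.0, -1.0]]
ft_force: [-3.9, -0.1, 21.5]
grip_width: -0.0
```

arm_command(rows="1 0 0 -17 0 0 0;1 0 0 -12 0 0 0;1 0 0 0 0 0 0;1 0 0 0 0 0 0")

```text
time_s: 10.77
position: [0.4932, 0.0386, 0.1581]
tool_rot: [[0.955, -0.297, -0.001], [-0.297, -0.955, 0.0], [-0.001, 0.0, -1.0]]
ft_force: [0.4, 0.0, -0.5]
grip_width: -0.0
```

arm_command(rows="1 0 0 10 0 0 0;1 0 0 10 0 0 0;1 0 0 9 0 0 0;1 0 0 0 0 0 0;1 0 0 0 0 0 0")

```text
time_s: 11.18
position: [0.4939, 0.0385, 0.131]
tool_rot: [[0.955, -0.297, 0.002], [-0.297, -0.955, -0.0], [0.002, -0.0, -1.0]]
ft_force: [-4.7, 0.8, 22.3]
grip_width: 0.0003
```

arm_command(rows="1 0 0 -17 0 0 0;1 0 0 -12 0 0 0;1 0 0 0 0 0 0;1 0 0 0 0 0 0")

```text
time_s: 11.52
position: [0.4932, 0.0386, 0.158]
tool_rot: [[0.955, -0.297, -0.001], [-0.297, -0.955, 0.0], [-0.001, 0.0, -1.0]]
ft_force: [-0.6, -0.5, -0.3]
grip_width: 0.0002
```

arm_command(rows="1 0 0 10 0 0 0;1 0 0 10 0 0 0;1 0 0 9 0 0 0;1 0 0 0 0 0 0;1 0 0 0 0 0 0")

```text
time_s: 11.93
position: [0.4938, 0.0385, 0.1309]
tool_rot: [[0.955, -0.297, 0.002], [-0.297, -0.955, -0.0], [0.002, -0.0, -1.0]]
ft_force: [-3.7, -0.2, 22.5]
grip_width: -0.0001
```

arm_command(rows="1 0 0 -17 0 0 0;1 0 0 -12 0 0 0;1 0 0 0 0 0 0;1 0 0 0 0 0 0")

```text
time_s: 12.27
position: [0.4932, 0.0386, 0.158]
tool_rot: [[0.955, -0.297, -0.001], [-0.297, -0.955, 0.0], [-0.001, 0.0, -1.0]]
ft_force: [0.1, 0.6, -0.6]
grip_width: 0.0001
```

arm_command(rows="1 0 0 10 0 0 0;1 0 0 10 0 0 0;1 0 0 9 0 0 0;1 0 0 0 0 0 0;1 0 0 0 0 0 0")

```text
time_s: 12.68
position: [0.4938, 0.0385, 0.1309]
tool_rot: [[0.955, -0.297, 0.002], [-0.297, -0.955, -0.0], [0.002, -0.0, -1.0]]
ft_force: [-5.2, 0.3, 22.8]
grip_width: 0.0002
```

arm_command(rows="1 0 0 -20 0 0 0;1 0 0 -30 0 0 0;1 0 0 -30 0 0 0;1 0 0 -20 0 0 0;1 0 0 0 0 0 0")

```text
time_s: 13.1
position: [0.4946, 0.0384, 0.2324]
tool_rot: [[0.955, -0.297, 0.005], [-0.297, -0.955, -0.001], [0.005, -0.001, -1.0]]
ft_force: [0.4, -0.1, -0.8]
grip_width: -0.0
```

```bash
python3 - <<'E'
from h import *
s=readout.observe();print(s["position"],s["ft_force"],s["time_s"])
ms=eyes.camera_model("side")
# pin head predicted px (with the ~2 px row offset seen before)
for z in (.089,.105,.107,.109): print(z,((proj(ms,np.array([.592,.161,z]))-[280,180])*4).round(1), ((proj(ms,np.array([.592,.161,z]))-[280,180])*4+[0,8]).round(1))
b=eyes.get_image("side")[:,:,::-1]
f=lambda i:cv2.resize(i[180:280,280:400],None,fx=4,fy=4,interpolation=cv2.INTER_CUBIC)
cv2.imwrite("pics/p4.png",np.vstack([f(b)[:,:],f(cv2.imread("pics/side0.png"))[200:360]]))
t=eyes.get_image("top")[:,:,::-1];cv2.imwrite("pics/top4.png",t)
E
```

```text
[0.49463918 0.0383896  0.23236965] [ 0.44937699 -0.05874474 -0.83696497] 13.1
0.089 [106.8 240.3] [106.8 248.3]
0.105 [106.4 219.8] [106.4 227.8]
0.107 [106.4 217.2] [106.4 225.2]
0.109 [106.3 214.6] [106.3 222.6]
```

View pics/p4.png

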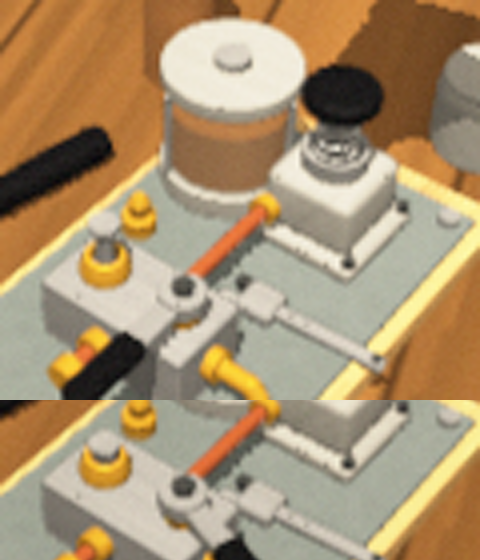

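Pin head now at about (103,222), which is the prediction for 109 mm. The knob is up and the lever shut. I'll do two more strokes, harmless if the pin is out, to confirm it rises no further.

```bash
python3 - <<'E'
from h import *
cv2.imwrite("pics/s4.png",eyes.get_image("side")[:,:,::-1])
E
```

arm_command(rows="1 0 0 35 0 0 0;1 0 0 35 0 0 0;1 0 0 6 0 0 0;1 0 0 0 0 0 0")

```text
time_s: 13.58
position: [0.4919, 0.0387, 0.152]
tool_rot: [[0.955, -0.297, -0.008], [-0.297, -0.955, 0.001], [-0.008, 0.001, -1.0]]
ft_force: [-3.5, 0.5, 4.8]
grip_width: -0.0001
```

arm_command(rows="1 0 0 9 0 0 0;1 0 0 10 0 0 0;1 0 0 9 0 0 0;1 0 0 0 0 0 0;1 0 0 0 0 0 0")

```text
time_s: 14.0
position: [0.4933, 0.0386, 0.1308]
tool_rot: [[0.955, -0.296, 0.002], [-0.296, -0.955, -0.001], [0.002, 0.0, -1.0]]
ft_force: [-15.8, 1.5, 39.5]
grip_width: 0.0001
```

arm_command(rows="1 0 0 -17 0 0 0;1 0 0 -12 0 0 0;1 0 0 0 0 0 0;1 0 0 0 0 0 0")

```text
time_s: 14.33
position: [0.494, 0.0385, 0.1561]
tool_rot: [[0.955, -0.297, 0.002], [-0.297, -0.955, -0.0], [0.002, -0.0, -1.0]]
ft_force: [-0.1, -0.3, -1.0]
grip_width: 0.0006
```

arm_command(rows="1 0 0 10 0 0 0;1 0 0 10 0 0 0;1 0 0 9 0 0 0;1 0 0 0 0 0 0;1 0 0 0 0 0 0")

```text
time_s: 14.75
position: [0.4945, 0.0385, 0.1307]
tool_rot: [[0.955, -0.296, 0.005], [-0.296, -0.955, -0.001], [0.005, -0.0, -1.0]]
ft_force: [-13.7, 1.2, 51.1]
grip_width: -0.0002
```

arm_command(rows="1 0 0 -20 0 0 0;1 0 0 -30 0 0 0;1 0 0 -30 0 0 0;1 0 0 -20 0 0 0;1 0 0 0 0 0 0")

```text
time_s: 15.17
position: [0.4949, 0.0384, 0.2296]
tool_rot: [[0.955, -0.297, 0.006], [-0.297, -0.955, -0.001], [0.006, -0.001, -1.0]]
ft_force: [-0.3, -0.8, -0.4]
grip_width: 0.0001
```

```bash
python3 - <<'E'
from h import *
s=readout.observe();print(s["position"],s["ft_force"],s["time_s"])
new=eyes.get_image("side")[:,:,::-1].copy();cv2.imwrite("pics/s5.png",new)
ims={k:(cv2.imread(f"pics/{k}.png")) for k in("side0","s3","s4","s5")}
t=ims["s5"][231:240,300:312]   # pin head patch
for k,i in ims.items():
    r=cv2.matchTemplate(i[222:256,292:320],t,cv2.TM_CCOEFF_NORMED);_,v,_,l=cv2.minMaxLoc(r);print(k,l,round(v,3))
d=np.abs(ims["s5"].astype(int)-ims["s4"])[222:256,292:320].max();print("max diff s4/s5 at pin",d)
top=eyes.get_image("top")[:,:,::-1];a=np.hstack([cv2.imread("pics/top0.png")[100:300,190:420],top[100:300,190:420]])
cv2.imwrite("pics/p5.png",cv2.resize(a,None,fx=1.7,fy=1.7))
E
```

```text
[0.49487123 0.03836504 0.22963772] [-0.29164963 -0.77619158 -0.43369548] 15.1667
side0 (9, 8) 0.623
s3 (8, 9) 0.886
s4 (8, 9) 0.998
s5 (8, 9) 1.0
max diff s4/s5 at pin 12
```

View pics/p5.png

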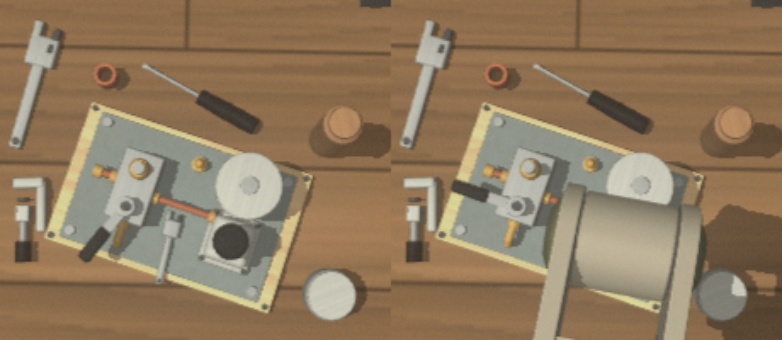

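The pin did not move over the two extra strokes, so it is against its stop. The lever points along about 72.4° in the world, where the shut direction is 72.5°. All bystanders are where they started, and the arm is clear.

```bash
python3 -c "
from rig import env;print(env.close_job())"
```

```text
the job is handed in; nothing more can be done
None
```

I pushed the release lever shut with closed fingers, pumped the plunger 11 full strokes, and handed the job in at about 15 s; no verdict was reported.

- **Lever:** it met a firm stop at about 14 N. In the last top view it points along about 72.4°, where fully shut is about 72.5°.
- **Plunger:** each stroke went the full 24 mm. The hardest press read 51 N upward at the wrist, under the 120 N limit. The arm then rose well clear, with force readings near zero. A side view after stroke 9 showed the knob fully up; I did not look at it again after the last two strokes, which ended with the same lift.
- **Pin:** its head sits where it should at fully out. The last two strokes left it unchanged in the side view. An automatic template match meant to track the pin's rise was not informative, so I relied on those two checks.
- **Bystanders:** the before and after top views show no movement. The arm hid the small spanner in the last one, but a side view after stroke 9 still showed it in place.

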